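# Release a glued remote control from a screw press

## Robot

A 6-joint arm with a two-finger parallel gripper is mounted at the origin on a cart in front of the work surface, level with it; the furniture and walls round the work are solid. World frame = base frame: x ahead of the robot, y to its left, z up, the work surface at z = 0. Lengths are in m, angles in rad, forces in N, time in s.
With the tool pointing down it reaches from about 0.25 to 0.775 m from the base axis. Payload 4 kg.
Tool frame: the origin (TCP) lies on the centre line of the jaws, within the pads' length; the fingertips stand 14 mm ahead of it and the grasp point (between the pads) lies 5 mm behind it (tip_reach is the distance from the TCP to the fingertips, in m); z points along the fingers, y is the line along which they close (so a half turn about z gives the same grasp; the last joint's range is limited). The gripper opens to 94 mm and grips with 3 to 60 N. Pads are 16 mm wide; open, the fingers measure 119 mm over their backs; the gripper's body (75 mm by 177 mm) begins 78 mm behind the grasp point.
Start: joints at [-1.347, 0.087, 1.371, -0, 1.684, -0.103], TCP at [0.177, -0.521, 0.193] pointing down, gripper open.
Joint ranges: [-3.1, 3.1], [-0.76, 2.03], [0.27, 2.55], [-1.08, 4.22], [0.17, 2.65], [-2.57, 2.57]. Speed limits (rad/s): [2.79, 2.79, 3.14, 3.14, 3.14, 3.14].

## Interface

Orientations are given as a unit quaternion [x, y, z, w].
In Python, from station import read_state, read_camera, get_calibration, sign_off, spot_in, spot_point, tip_reach gives the robot as it stands.
- The arm moves only by the tool step_arm, never from a script. Its arguments are lists of equal length, an entry for each row: "hand": the closure in counts, from 0 (fully open) to 255 (shut); "translation": the shift along the tool's x, y, z in m, a list of three; "roll": the turn about the tool's z in degrees. In form: {"hand": [hand, ...], "translation": [[x, y, z], ...], "roll": [roll, ...]}. A call has 1 to 20 rows; each row is the pose to reach, as a shift and turn from the pose commanded when the call began, along the tool's axes at that moment; what a row does not reach only later rows make up. A row lasts 1/8 s, in which the tool goes at most 62.5 mm and 10.7 degrees, less where a joint would pass 70% of its speed; a pose out of reach is approached as far as the arm can. A call with a gripper value outside its range is refused whole. The fingers move at their own pace and stop on an object; "squeeze" is the grip in N (left out, the last holds). Time passes only in rows, so rows that repeat a pose let the fingers close. It gives the time, the measured TCP pose, the force, the opening and the grip force at its end, in the units of the state.
- read_state(): the state, without advancing time (a new reading comes with each control period).
- read_camera(name): name is "side" or "top" or "wrist"; returns (picture, depth): 400x640x3 uint8, red, green, blue; 400x640 float32, m along the optical axis (not along the pixel's ray), 0 where there is no reading.
- get_calibration(name): a dict with "vertical_fov" (degrees; the focal length in pixels is half the picture's height over the tangent of half this angle, whatever the lens; pixels are square), "cx", "cy" (the principal point, pixels), "k1" (the pictures are not rectified: a ray, as slopes to the right and down, at radius r is drawn at 1 + k1 r^2 times it, then the intrinsics apply), "world_to_cam" (4x4, takes a point from world to camera coordinates). Camera axes: x right, y down, z forward; pixel columns grow to the right and rows downward; lengths in m; the calibration is good to about 2 mm. A picture is of the moment at which its call begins: read the wrist's pose just before it. get_calibration takes no time and is no camera call; for the wrist camera it gives the pose at the moment of the call.
- sign_off(): hands the job in; it is judged then, once.
Trained networks look in the newest picture that a camera, given by its name, has taken for a name from the list of things; names that differ only in an ending like _2 or _b are one class to them, and where a whole thing is asked for, a point or a joint stands for the part that bears it (a point fixed in the world has none). Each returns a list of dicts, best first, with "conf" (0 to 1); they miss things now and then, are a little off and sometimes report something else, mostly with a low value. They report only what shows in the picture. A call takes as long as a camera call. They do not tell look-alikes from the thing itself.
- spot_in(camera, label): "centre" ([x, y, z] in m, in the coordinates of the camera as it stood for that picture, good to about 4 mm: the middle of the surface that is visible of it).
- spot_point(camera, label): "centre" ([x, y, z] in m, in the coordinates of the camera as it stood for that picture, good to about 4 mm: a listed point, or the origin of a listed thing).
The state is a dict: "clock": time; "qpos": joint angles; "qd": joint speeds; "tau": joint torques, N m; "eef_pos": TCP position; "orientation": TCP orientation; "wrist_force": force on the tool from outside, world axes, zero at the start; "ft_torque": the same for the moment, N m; "width": finger opening in m; "grip_force": force on a finger pad.
Only numpy, scipy, OpenCV 4.12 (cv2) and the standard library are available. Lean on these libraries where they do the work, as an engineer would, in place of code of your own. Each camera call takes 0.05 s, during which the arm holds its last target. There are 200 camera calls.

## Task

The glue has set: free the remote control that is clamped in the small sloping press. Unscrew the press's handwheel all the way out to its stop, then take the remote out from under the pad and lay it flat and face up on the middle of the notebook. Leave the wheel open, do not drag the remote out before the wheel is open, and leave the mug, the phone and the tape measure where they stand.

Things in the scene. Friction and masses are not known exactly. Their poses are not given: they have to be found in the camera images.
- press: Small glue press fixed to the desk: plywood base 130 x 160 mm, cork-faced bed sloping 26 deg (0.45 rad), low edge towards the robot, dark steel C-frame whose column stands uphill and whose arm carries the screw, square to the bed. Origin on the desk under the bed's middle; x points uphill (away from the robot), y along the bed's level direction, z up.
- bed (a point): Middle of the bed, where the screw's axis meets it, 52 mm above the press origin; axes as press. Bed face: 36 mm downhill to 62 mm uphill along the slope, y -65 to +95 mm. Ledge 8 mm high along the remote's downhill side, y -60 to +60 mm. Column 38 to 60 mm uphill, y -17 to +17 mm; the arm, equally wide, has its underside 66 mm (its nut 62 mm) above the bed.
- wheel_center (a point): Point on the screw's axis at the mid-height of the crank handle; it rises with the screw and does not turn. Its z axis points outward along the screw (26 deg from vertical, leaning towards the robot), its x axis uphill along the bed, its y axis = press y. With the screw fully down it is 133 mm above the bed, measured along the axis.
- crank (a point): Middle of the crank handle: black sleeve, 16 mm diameter, 40 mm long, spinning freely on its stud, parallel to the screw's axis on the rim of the aluminium handwheel (rim radius 38 mm, bar 10 mm thick, 3 spokes), 38 mm from the axis. It reaches 20 mm either way from this point; rim top 22 mm, hub top 19 mm below this point. Nothing stands above the wheel.
- handwheel (a joint): Turn of the handwheel, rad: 0 = screwed fully in, 12.0 = outer stop. Grows anticlockwise seen from outside (above); screw and wheel move out 12 mm a turn (1.91 mm/rad). The crank's angle about wheel_center's z, from its x axis, equals this value. Starts at 0.3 to 3.8, stays where it is left; about 0.05 N m turns it.
- pad_face (a point): Middle of the underside of the rubber pad (26 mm wide) under the screw. The pad is sprung by 9 mm: at the start it presses on the remote with about 5 to 10 N; it lifts off at about 4.5 rad of the wheel and stands some 14 mm clear of the remote at the stop. Its z axis points out along the screw.
- remote: Black remote control, 193 x 46 x 19 mm, 0.11 kg, loose. Origin: centre of its underside; x along its length, z out of its key face. Lies face up on the bed, length along press y, lower long side at the ledge, its middle about 45 mm to the +y side of the screw's axis: its +y end overhangs the bed by about 45 mm and can be gripped across the 46 mm width.
- notebook: Closed dark green notebook with a red band, 210 x 150 x 16 mm, 0.32 kg, loose, lying on the desk to the +y side of the press. Origin: centre of its underside; x along its 210 mm length.
- mug: White mug, 78 mm wide, 89 mm high, standing to the right of the press. A bystander.
- phone: Phone, 146 x 72 x 8 mm, lying flat to the right of and before the press. A bystander.
- tape_measure: Yellow and black tape measure, 31 x 69 x 57 mm, standing on the desk to the left of and behind the press. A bystander.
Not all that is in view belongs to the job. Leave any pink look-alike of the remote alone.

How it is judged:
By the outcome, as a careful person would: the job done as asked, in the order asked, and still so for the second after the job is handed in, with the robot touching nothing.
It also fails if it takes over 72 s, if anything falls off the work surface, if the arm or the gripper's body presses on something with over 40 N, if the wrist force passes 120 N, or if a joint passes its speed limit or range.

## Working session

There is one attempt and no reset: what is moved stays moved. The work goes in short steps, Python scripts to look and compute and a tool call to move; the robot and the scene stay as the last step left them, time stands still between calls to the robot, and variables do not carry over. Pictures are saved under pics/ and viewed, at most 10 in all, crops included, and the job is handed in when it is done.

Besides the shell and the picture viewer there is one more tool, called after "Request:" as name([rows], argument=value, ...), one row to a line, values as JSON. step_arm: Moves the arm, as the interface text tells. Its arguments: {"type":"object","properties":{"hand":{"type":"array"},"translation":{"type":"array"},"roll":{"type":"array"},"squeeze":{"type":"number"}},"required":["hand","translation","roll"]}

```bash
mkdir -p pics; ls
cat > h.py <<'E'
import numpy as np, cv2
from station import *
from scipy.spatial.transform import Rotation as R
def towv(cam,p,W=None):
    W=np.array(get_calibration(cam)["world_to_cam"]) if W is None else W
    return (np.linalg.inv(W)@np.r_[p,1])[:3]
def snap(cam,name=None):
    W=np.array(get_calibration(cam)["world_to_cam"])
    im,d=read_camera(cam)
    if name: cv2.imwrite(f"pics/{name}.png",im[:,:,::-1])
    return im,d,W
def proj(cam,P,W=None):
    c=get_calibration(cam); W=np.array(c["world_to_cam"]) if W is None else W
    q=W@np.r_[P,1]; s=q[:2]/q[2]; f=200/np.tan(np.radians(c["vertical_fov"])/2)
    s=s*(1+c["k1"]*(s@s)); return s*f+[c["cx"],c["cy"]]
def cloud(cam,d,W):
    c=get_calibration(cam); f=200/np.tan(np.radians(c["vertical_fov"])/2)
    v,u=np.mgrid[0:400,0:640]; K=np.array([[f,0,c["cx"]],[0,f,c["cy"]],[0,0,1.]])
    s=cv2.undistortPoints(np.stack([u,v],-1).reshape(-1,1,2).astype(float),K,np.array([c["k1"],0,0,0.])).reshape(400,640,2)
    P=np.concatenate([s*d[...,None],d[...,None]],-1)
    Wi=np.linalg.inv(W); X=P@Wi[:3,:3].T+Wi[:3,3]; X[d==0]=np.nan; return X
E
cat > a.py <<'E'
from h import *
print(read_state())
for cam in ["top","side"]:
    im,d,W=snap(cam,cam+"0")
    for l in ["press","bed","wheel_center","crank","pad_face","remote","notebook","mug","phone","tape_measure"]:
        for r in spot_point(cam,l)[:2]:
            p=towv(cam,r["centre"],W); print(cam,l,round(r["conf"],2),p.round(3),proj(cam,p).round())
E
python3 a.py
```

```text
pics
{'clock': 0.0, 'qpos': array([-1.34711052e+00,  8.79314848e-02,  1.37220663e+00, -7.67496742e-06,
        1.68361826e+00, -1.03112220e-01]), 'qd': array([ 0.00050728, -0.00116492, -0.00062645,  0.00030127,  0.00046463,
       -0.00074766]), 'tau': array([ 1.91245549e-04, -3.40182495e+01, -3.02426648e+01,  7.15757394e-02,
        3.31172347e-02, -1.66335117e-04]), 'eef_pos': array([ 0.17641664, -0.52033896,  0.19224123]), 'orientation': array([ 9.86679549e-01,  1.62672360e-01, -6.89888779e-05, -1.07966294e-03]), 'wrist_force': array([ 0.3356893 , -0.35986069,  0.59965936]), 'ft_torque': array([-0.025834  , -0.0364495 , -0.00271106]), 'grip_force': 0.0, 'width': 0.09374261366763663}
top press 0.92 [ 0.564 -0.338  0.004] [350. 206.]
top bed 0.74 [ 0.558 -0.337  0.051] [350. 204.]
top wheel_center 0.77 [ 0.507 -0.309  0.176] [345. 212.]
top crank 0.69 [ 0.471 -0.307  0.163] [345. 225.]
top remote 0.94 [ 0.409 -0.583 -0.001] [429. 251.]
top remote 0.84 [ 0.577 -0.289  0.055] [335. 198.]
top notebook 0.7 [ 0.459 -0.015  0.003] [249. 241.]
top phone 0.6 [ 0.372 -0.372  0.002] [363. 265.]
top tape_measure 0.78 [ 0.69   0.1   -0.002] [214. 172.]
side press 0.57 [ 0.564 -0.331  0.001] [311. 211.]
side bed 0.81 [ 0.558 -0.335  0.05 ] [313. 198.]
side bed 0.66 [ 0.373 -0.369 -0.   ] [373. 207.]
side wheel_center 0.71 [ 0.508 -0.305  0.177] [330. 169.]
side crank 0.92 [ 0.477 -0.31   0.158] [341. 175.]
side pad_face 0.53 [ 0.554 -0.33   0.066] [314. 194.]
side remote 0.96 [ 0.58  -0.295  0.051] [304. 205.]
side notebook 0.75 [ 0.465 -0.019  0.002] [337. 293.]
side mug 0.69 [ 0.592 -0.519 -0.005] [308. 176.]
side phone 0.85 [ 0.377 -0.369  0.   ] [372. 207.]
side tape_measure 0.97 [ 0.691  0.101 -0.003] [238. 326.]
```

View pics/top0.png

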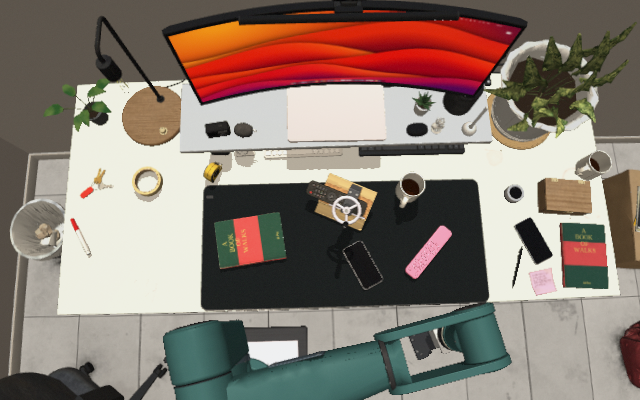

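View pics/side0.png

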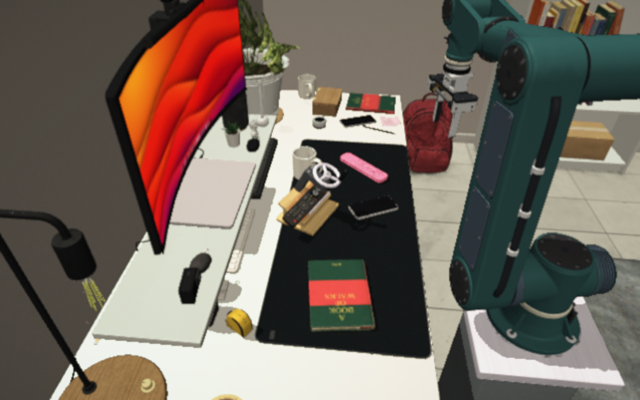

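```bash
cat >> h.py <<'E'
def rel(P):  # world point -> tool shift from the present pose
    s=read_state(); return R.from_quat(s["orientation"]).inv().apply(np.asarray(P)-s["eef_pos"])
def yaw():
    x=R.from_quat(read_state()["orientation"]).as_matrix()[:,0]; return np.degrees(np.arctan2(x[1],x[0]))
E
python3 - <<'E'
from h import *
s=read_state();W=np.array(get_calibration("wrist")["world_to_cam"]);C=np.linalg.inv(W)
T=R.from_quat(s["orientation"])
print("cam in tool",T.inv().apply(C[:3,3]-s["eef_pos"]),"axes",(T.inv().as_matrix()@C[:3,:3]).round(2), get_calibration("wrist")["vertical_fov"])
print(rel([.42,-.26,.40]),yaw(),tip_reach if not callable(tip_reach) else tip_reach())
E
```

```text
cam in tool [ 0.07230214 -0.00094322 -0.19221142] axes [[-0.   -0.97 -0.25]
 [ 1.   -0.   -0.  ]
 [ 0.   -0.25  0.97]] 66.8686966526084
[ 0.31431383 -0.16894335 -0.20661241] 18.724403948132103 0.014
```

Run:
```python
from h import *
print(rel([.47,-.28,.32]).round(3))
```

```text
[ 0.355 -0.134 -0.127]
```

Request:
step_arm([
  [0.0,0,-0.05],
  [0.04,-0.015,-0.09],
  [0.085,-0.03,-0.12],
  [0.13,-0.05,-0.127],
  [0.175,-0.067,-0.127],
  [0.22,-0.084,-0.127],
  [0.265,-0.1,-0.127],
  [0.31,-0.117,-0.127],
  [0.355,-0.134,-0.127],
  [0.355,-0.134,-0.127],
  [0.355,-0.134,-0.127],
  [0.355,-0.134,-0.127],
], hand=[0,0,0,0,0,0,0,0,0,0,0,0], roll=[0,6,12,18,24,30,36,42,47,47,47,47])

```text
clock: 2.6
eef_pos: [0.4689, -0.281, 0.3206]
orientation: [0.97, -0.245, 0.0, 0.0]
wrist_force: [-0.6, -0.2, 0.9]
width: 0.0937
grip_force: 0.0
```

```bash
cat > b.py <<'E'
from h import *
import sys
im,d,W=snap("wrist",sys.argv[1]); np.savez("w.npz",im=im,d=d,W=W)
print(read_state()["eef_pos"],yaw())
for l in ["press","bed","wheel_center","crank","pad_face","remote"]:
    for r in spot_point("wrist",l)[:2]:
        p=towv("wrist",r["centre"],W); print(l,round(r["conf"],2),p.round(4),proj("wrist",p,W).round())
E
python3 b.py w1
```

```text
[ 0.46889327 -0.28103222  0.32064501] -28.382717723328312
press 0.72 [ 0.4659 -0.3058  0.1633] [341. 176.]
press 0.61 [ 5.601e-01 -3.298e-01  5.000e-04] [320. 101.]
bed 0.32 [ 0.5599 -0.3305  0.0012] [321. 101.]
wheel_center 0.91 [ 0.5069 -0.3044  0.1792] [323. 147.]
crank 0.78 [ 0.4706 -0.3062  0.1652] [339. 173.]
remote 0.96 [ 0.4051 -0.5772  0.0037] [497. 114.]
remote 0.57 [ 0.5772 -0.2915  0.0512] [292. 101.]
```

View pics/w1.png

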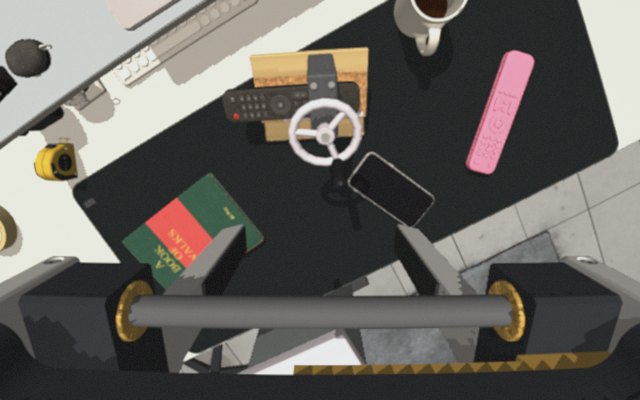

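```bash
cat > c.py <<'E'
from h import *
z=np.load("w.npz"); im,d,W=z["im"],z["d"],z["W"]; X=cloud("wrist",d,W)
hsv=cv2.cvtColor(im,cv2.COLOR_RGB2HSV)
dist=np.linalg.norm(X-[.507,-.304,.165],axis=-1)
white=(hsv[...,2]>150)&(hsv[...,1]<60)&(dist<.07)
P=X[white]; c=P.mean(0); n=np.linalg.svd(P-c)[2][2]; n*=np.sign(n[2]); 
ok=abs((P-c)@n)<.006; P=P[ok]; c=P.mean(0); n=np.linalg.svd(P-c)[2][2]; n*=np.sign(n[2])
print("wheel n",len(P),c.round(4),n.round(3),"tilt",np.degrees(np.arccos(n[2])),"yaw",np.degrees(np.arctan2(-n[1],-n[0])))
# circle fit of rim in plane
e1=np.cross([0,0,1],n); e1/=np.linalg.norm(e1); e2=np.cross(n,e1)
q=np.c_[(P-c)@e1,(P-c)@e2]; r=np.linalg.norm(q,axis=1); 
for _ in range(4):
    m=np.linalg.norm(q,axis=1)>.03; A=np.c_[2*q[m],np.ones(m.sum())]; s=np.linalg.lstsq(A,(q[m]**2).sum(1),rcond=None)[0]
    cc=s[:2]; 
    break
print("rim centre",(c+cc[0]*e1+cc[1]*e2).round(4),"R",np.sqrt(s[2]+cc@cc))
# remote: dark pts on the bed
v,u=np.mgrid[0:400,0:640]
y=cv2.inRange(hsv,(10,60,120),(30,255,255))>0
for nm,m in [("bedwood",y&(u>245)&(u<375)&(v>45)&(v<145)),("remote",(hsv[...,2]<90)&(u>222)&(u<300)&(v>75)&(v<125)&(X[...,2]>.03))]:
    Q=X[m]; Q=Q[~np.isnan(Q[:,0])]; cQ=np.median(Q,0); 
    nn=np.linalg.svd(Q-cQ,full_matrices=False)[2]; k=abs((Q-cQ)@nn[2])<.008;Q=Q[k];cQ=Q.mean(0);nn=np.linalg.svd(Q-cQ,full_matrices=False)[2]
    nz=nn[2]*np.sign(nn[2][2]); print(nm,len(Q),cQ.round(4),"n",nz.round(3),"tilt",np.degrees(np.arccos(nz[2])),"yaw",np.degrees(np.arctan2(-nz[1],-nz[0])),"long",nn[0].round(3),np.degrees(np.arctan2(nn[0][0],-nn[0][1]))%180)
# crank: dark pts above rim
ax=n; rel_=X-(c+cc[0]*e1+cc[1]*e2); h=rel_@ax; rad=np.linalg.norm(rel_-h[...,None]*ax,axis=-1)
m=(h>.008)&(h<.06)&(rad<.055); Q=X[m]; print("crank",len(Q),Q.mean(0).round(4),"h",np.percentile(h[m],[5,50,95]).round(4),"rad",np.median(rad[m]))
np.savez("crank.npz",Q=Q,n=n,rc=c+cc[0]*e1+cc[1]*e2)
E
python3 c.py
```

```text
wheel n 2100 [ 0.5198 -0.3132  0.16  ] [-0.391  0.184  0.902] tilt 25.602954774461516 yaw -25.14560785938065
rim centre [ 0.5176 -0.3123  0.1589] R 0.03722334493984901
bedwood 2775 [ 0.578  -0.3325  0.0561] n [-0.484  0.229  0.844] tilt 32.39423055071866 yaw -25.30503679920884 long [-0.264 -0.958  0.109] 164.6178587457917
remote 2138 [ 0.5932 -0.2534  0.0698] n [-0.362  0.178  0.915] tilt 23.778766568094667 yaw -26.255495541633692 long [-0.383 -0.923  0.029] 157.46855243122658
crank 340 [ 0.4723 -0.3047  0.1728] h [0.0114 0.0349 0.0434] rad 0.035319937204667286
```

```bash
cat >> h.py <<'E'
YW=np.radians(-25.3); T=.45
EX=np.array([np.cos(T)*np.cos(YW),np.cos(T)*np.sin(YW),np.sin(T)]); EY=np.array([-np.sin(YW),np.cos(YW),0]); EN=np.cross(EX,EY)
WC=np.array([.507,-.307,.179])
E
python3 - <<'E'
from h import *
z=np.load("crank.npz"); Q=z["Q"]; h=(Q-WC)@EN; m=h>.016
print(m.sum(),np.percentile(h,[5,50,90,98]).round(4)); D=Q[m]
rx,ry=(D-WC)@EX,(D-WC)@EY
mx=(np.percentile(rx,4)+np.percentile(rx,96))/2; my=(np.percentile(ry,4)+np.percentile(ry,96))/2
print("disc in wheel axes",mx,my,np.ptp(rx),np.ptp(ry),"theta",np.arctan2(my,mx)%(2*np.pi),"rad",np.hypot(mx,my))
a=np.arctan2(my,mx); C=WC+.038*(np.cos(a)*EX+np.sin(a)*EY); print("crank",C)
print("yaw now",yaw())
E
```

```text
138 [-0.0117  0.0117  0.02    0.0207]
disc in wheel axes -0.03495960209227167 -0.012923291348989011 0.01497327485413772 0.014533937055234694 theta 3.495676622441944 rad 0.037271775349999356
crank [ 0.47235331 -0.30519624  0.16349668]
yaw now -28.32047291748004
```

```bash
cat >> h.py <<'E'
def tcp(th,a=.008): # tcp pose holding the crank at wheel angle th
    wc=WC+EN*.00191*(th-3.5); return wc+.038*(np.cos(th)*EX+np.sin(th)*EY)+a*EN-[0,0,.005]
E
python3 - <<'E'
from h import *
print(tcp(3.5),rel(tcp(3.5)).round(4))
E
```

```text
[ 0.46918819 -0.30387041  0.16572517] [0.0109 0.0208 0.1547]
```

Request:
step_arm([
  [0.011,0.021,0.05],
  [0.011,0.021,0.09],
  [0.011,0.021,0.12],
  [0.011,0.021,0.145],
  [0.011,0.021,0.155],
  [0.011,0.021,0.155],
], hand=[0,0,0,0,0,0], roll=[-3,-3,-3,-3,-3,-3])

```text
clock: 3.7
eef_pos: [0.4693, -0.3037, 0.1651]
orientation: [0.976, -0.219, -0.0, -0.0]
wrist_force: [0.9, -0.4, 0.5]
width: 0.0939
grip_force: 0.0
```

Run:
```python
from h import *
print(yaw(),rel(tcp(3.5)).round(4),read_state()["wrist_force"])
```

```text
-25.27822118092258 [-0.      0.0002 -0.0006] [ 0.93843105 -0.43322786  0.48371152]
```

Request:
step_arm([
  [0,0,0],
  [0,0,0],
  [0,0,0],
  [0,0,0],
  [0,0,0],
  [0,0,0],
  [0,0,0],
  [0,0,0],
], hand=[150,220,255,255,255,255,255,255], roll=[0,0,0,0,0,0,0,0], squeeze=12)

```text
clock: 4.7
eef_pos: [0.4694, -0.3039, 0.1654]
orientation: [0.976, -0.219, -0.0, 0.0]
wrist_force: [-0.3, -1.6, 0.4]
width: 0.0174
grip_force: 0.6
```

Run:
```python
from h import *
s=read_state(); print(s["wrist_force"]@EX,s["wrist_force"]@EY,s["wrist_force"]@EN)
b=tcp(3.5)
for th in np.arange(3.5,8.3,.24): print(round(th,2),(R.from_quat(s["orientation"]).inv().apply(tcp(th)-b)*1000).round(1))
```

```text
0.5279997085900479 -1.5812416959094278 0.2368035716199529
3.5 [0. 0. 0.]
3.74 [ 3.6  8.1 -2.2]
3.98 [ 8.8 14.9 -5.2]
4.22 [15.3 20.2 -8.9]
4.46 [ 22.7  23.5 -13. ]
4.7 [ 30.6  24.7 -17.3]
4.94 [ 38.6  23.7 -21.7]
5.18 [ 46.1  20.6 -25.8]
5.42 [ 52.7  15.6 -29.5]
5.66 [ 58.    8.9 -32.6]
5.9 [ 61.8   0.9 -34.9]
6.14 [ 63.7  -7.9 -36.4]
6.38 [ 63.7 -17.  -36.9]
6.62 [ 61.8 -25.8 -36.5]
6.86 [ 57.9 -34.  -35.1]
7.1 [ 52.5 -41.  -33. ]
7.34 [ 45.7 -46.4 -30.2]
7.58 [ 37.9 -49.9 -27. ]
7.82 [ 29.6 -51.3 -23.5]
8.06 [ 21.3 -50.5 -20. ]
8.3 [ 13.3 -47.6 -16.6]
```

Request:
step_arm([
  [0,0,0],
  [0,0,0],
  [0.0036,0.0081,-0.0022],
  [0.0088,0.0149,-0.0052],
  [0.0153,0.0202,-0.0089],
  [0.0227,0.0235,-0.013],
  [0.0306,0.0247,-0.0173],
  [0.0306,0.0247,-0.0173],
], hand=[255,255,255,255,255,255,255,255], roll=[0,0,0,0,0,0,0,0], squeeze=12)

```text
clock: 5.7
eef_pos: [0.4879, -0.3413, 0.1839]
orientation: [0.976, -0.219, 0.002, 0.002]
wrist_force: [-1.2, -5.0, 0.5]
width: 0.0147
grip_force: 12.0
```

```bash
cat > e.py <<'E'
from h import *
import sys
a,b=float(sys.argv[1]),float(sys.argv[2])
s=read_state(); f=s["wrist_force"]; print("F",f@EX,f@EY,f@EN,"lag",((s["eef_pos"]-tcp(a))*1000).round(1),"w",s["width"],s["grip_force"],yaw())
for th in np.r_[np.arange(a+.24,b,.24),b]: print(round(th,2),(R.from_quat(s["orientation"]).inv().apply(tcp(th)-tcp(a))).round(4).tolist())
E
python3 e.py 4.7 9.26
```

```text
F 1.1874647535220786 -4.987196321800609 0.016474110105350027 lag [ 1.5 -2.   0.8] w 0.014742878489909518 12.000398486852646 -25.311269317294716
4.94 [0.008, -0.001, -0.0043]
5.18 [0.0155, -0.0041, -0.0084]
5.42 [0.0221, -0.0091, -0.0121]
5.66 [0.0275, -0.0158, -0.0152]
5.9 [0.0312, -0.0237, -0.0175]
6.14 [0.0332, -0.0325, -0.019]
6.38 [0.0332, -0.0416, -0.0195]
6.62 [0.0312, -0.0505, -0.0191]
6.86 [0.0274, -0.0587, -0.0178]
7.1 [0.0219, -0.0657, -0.0157]
7.34 [0.0151, -0.0711, -0.013]
7.58 [0.0073, -0.0746, -0.0098]
7.82 [-0.001, -0.076, -0.0063]
8.06 [-0.0094, -0.0752, -0.0029]
8.3 [-0.0173, -0.0723, 0.0005]
8.54 [-0.0245, -0.0674, 0.0034]
8.78 [-0.0304, -0.0608, 0.0057]
9.02 [-0.0347, -0.053, 0.0073]
9.26 [-0.0372, -0.0442, 0.008]
```

Request:
step_arm([
  [0.008,-0.001,-0.0043],
  [0.0155,-0.0041,-0.0084],
  [0.0221,-0.0091,-0.0121],
  [0.0275,-0.0158,-0.0152],
  [0.0312,-0.0237,-0.0175],
  [0.0332,-0.0325,-0.019],
  [0.0332,-0.0416,-0.0195],
  [0.0312,-0.0505,-0.0191],
  [0.0274,-0.0587,-0.0178],
  [0.0219,-0.0657,-0.0157],
  [0.0151,-0.0711,-0.013],
  [0.0151,-0.0711,-0.013],
], hand=[255,255,255,255,255,255,255,255,255,255,255,255], roll=[0,0,0,0,0,0,0,0,0,0,0,0], squeeze=12)

```text
clock: 7.2
eef_pos: [0.5289, -0.2807, 0.1948]
orientation: [0.976, -0.219, -0.002, 0.0]
wrist_force: [-4.7, -1.8, 0.1]
width: 0.0145
grip_force: 12.0
```

```bash
python3 e.py 7.34 12
cat > f.py <<'E'
from h import *
import sys
im,d,W=snap("wrist",sys.argv[1])
for l in ["wheel_center","crank"]:
    for cam in ["wrist"]:
        for r in spot_point(cam,l)[:1]: p=towv(cam,r["centre"],W); print(l,r["conf"],p.round(4),((p-WC)@np.c_[EX,EY,EN]).round(4))
cv2.imwrite("pics/"+sys.argv[1]+".png",im[:,:,::-1])
E
python3 f.py w2
```

```text
F -3.1159195286822707 -3.602792482751265 1.6040214572332496 lag [-1.4  0.8 -1.2] w 0.0144755513667462 12.000233083963394 -25.295368317613523
7.58 [-0.0078, -0.0035, 0.0033]
7.82 [-0.016, -0.0049, 0.0068]
8.06 [-0.0244, -0.0041, 0.0103]
8.3 [-0.0323, -0.0012, 0.0137]
8.54 [-0.0394, 0.0037, 0.0167]
8.78 [-0.0453, 0.0102, 0.019]
9.02 [-0.0496, 0.0181, 0.0206]
9.26 [-0.0521, 0.0268, 0.0213]
9.5 [-0.0527, 0.0359, 0.0211]
9.74 [-0.0513, 0.0449, 0.0199]
9.98 [-0.048, 0.0531, 0.0178]
10.22 [-0.0431, 0.0602, 0.0149]
10.46 [-0.0368, 0.0658, 0.0114]
10.7 [-0.0296, 0.0694, 0.0073]
10.94 [-0.0217, 0.071, 0.003]
11.18 [-0.0137, 0.0704, -0.0014]
11.42 [-0.0061, 0.0677, -0.0056]
11.66 [0.0006, 0.063, -0.0094]
11.9 [0.0062, 0.0566, -0.0127]
12.0 [0.0081, 0.0535, -0.0138]
wheel_center 0.71 [ 0.5049 -0.3048  0.1858] [0.0004 0.0011 0.0074]
crank 0.86 [ 0.5297 -0.2802  0.1925] [0.014  0.034  0.0082]
```

View pics/w2.png

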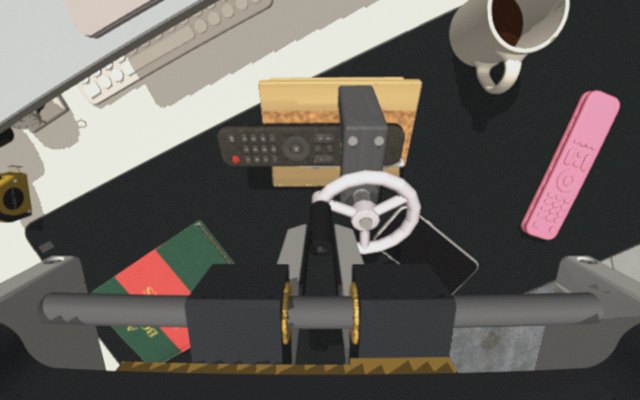

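Request:
step_arm([
  [-0.0078,-0.0035,0.0033],
  [-0.016,-0.0049,0.0068],
  [-0.0244,-0.0041,0.0103],
  [-0.0323,-0.0012,0.0137],
  [-0.0394,0.0037,0.0167],
  [-0.0453,0.0102,0.019],
  [-0.0496,0.0181,0.0206],
  [-0.0521,0.0268,0.0213],
  [-0.0527,0.0359,0.0211],
  [-0.0513,0.0449,0.0199],
  [-0.048,0.0531,0.0178],
  [-0.0431,0.0602,0.0149],
  [-0.0368,0.0658,0.0114],
  [-0.0296,0.0694,0.0073],
  [-0.0217,0.071,0.003],
  [-0.0217,0.071,0.003],
], hand=[255,255,255,255,255,255,255,255,255,255,255,255,255,255,255,255], roll=[0,0,0,0,0,0,0,0,0,0,0,0,0,0,0,0], squeeze=12)

```text
clock: 9.35
eef_pos: [0.4812, -0.3383, 0.1934]
orientation: [0.976, -0.219, 0.001, 0.002]
wrist_force: [-1.0, -3.3, 0.4]
width: 0.0147
grip_force: 12.0
```

```bash
python3 e.py 10.94 12.06
```

```text
F 0.6053406514173555 -3.414310973820074 0.1053843315552303 lag [ 0.8 -1.9  0.3] w 0.014708017871959677 12.000140100717545 -25.331509066058793
11.18 [0.008, -0.0006, -0.0043]
11.42 [0.0156, -0.0033, -0.0085]
11.66 [0.0224, -0.008, -0.0123]
11.9 [0.028, -0.0144, -0.0155]
12.06 [0.0309, -0.0195, -0.0173]
```

Request:
step_arm([
  [0.008,-0.0006,-0.0043],
  [0.0156,-0.0033,-0.0085],
  [0.0224,-0.008,-0.0123],
  [0.028,-0.0144,-0.0155],
  [0.0309,-0.0195,-0.0173],
  [0.032,-0.0225,-0.018],
  [0.032,-0.0225,-0.018],
], hand=[255,255,255,255,255,255,255], roll=[0,0,0,0,0,0,0], squeeze=12)

```text
clock: 10.22
eef_pos: [0.5158, -0.3338, 0.2099]
orientation: [0.975, -0.221, -0.003, 0.005]
wrist_force: [-8.9, -12.9, -0.9]
width: 0.0149
grip_force: 12.0
```

```bash
python3 e.py 12.15 12.2; python3 f.py w3
```

```text
F -2.6120714705663377 -15.488305774391302 0.28142760405663136 lag [-3.3 -4.1 -1.3] w 0.014909175061225988 12.000147700309753 -25.53168481634673
12.2 [0.0006, -0.0018, -0.0004]
wheel_center 0.73 [ 0.5032 -0.3009  0.1877] [-0.0017  0.0039  0.0104]
crank 0.97 [ 0.5163 -0.3365  0.2085] [ 0.0318 -0.0227  0.0175]
```

Request:
step_arm([
  [-0.001,0.003,0.0],
  [-0.001,0.003,0],
  [-0.001,0.003,-0.002],
  [-0.001,0.003,-0.02],
  [-0.001,0.003,-0.06],
  [-0.001,0.003,-0.1],
  [-0.001,0.003,-0.12],
  [-0.001,0.003,-0.12],
], hand=[120,0,0,0,0,0,0,0], roll=[0,0,0,0,0,0,0,0])

```text
clock: 11.38
eef_pos: [0.518, -0.3318, 0.3347]
orientation: [0.976, -0.218, 0.003, 0.001]
wrist_force: [0.1, -0.8, 0.1]
width: 0.0909
grip_force: 0.0
```

```bash
cat > g.py <<'E'
from h import *
import sys
im,d,W=snap("wrist",sys.argv[1]); np.savez("w.npz",im=im,d=d,W=W); X=cloud("wrist",d,W)
for l in ["wheel_center","crank","remote","notebook"]:
    for r in spot_point("wrist",l)[:2]: p=towv("wrist",r["centre"],W); q=(p-WC)@np.c_[EX,EY,EN]; print(l,round(r["conf"],2),p.round(4),q.round(4),"ang",np.arctan2(q[1],q[0])%(2*np.pi)+2*np.pi,proj("wrist",p,W).round())
E
python3 g.py w4
```

```text
crank 0.84 [ 0.5165 -0.3357  0.2079] [ 0.0314 -0.0219  0.017 ] ang 11.956786403316148 [325. 190.]
remote 0.88 [ 0.5777 -0.2918  0.0494] [-0.0046  0.0439 -0.1417] ang 7.958650949862752 [281. 145.]
remote 0.6 [ 0.4047 -0.5758  0.005 ] [-0.0556 -0.2867 -0.1664] ang 10.804153086102085 [474. 164.]
notebook 0.76 [ 0.4609 -0.0156  0.0021] [-0.2267  0.2438 -0.087 ] ang 8.603026591215066 [183. 263.]
```

View pics/w4.png

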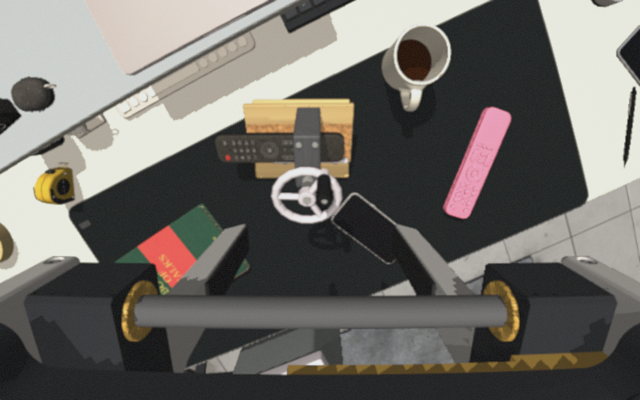

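```bash
cat > r.py <<'E'
from h import *
z=np.load("w.npz"); im,d,W=z["im"],z["d"],z["W"]; X=cloud("wrist",d,W)
B=WC-EN*(.133+.00191*3.5); print("bed",B)
L=(X-B)@np.c_[EX,EY,EN]
v,u=np.mgrid[0:400,0:640]
hsv=cv2.cvtColor(im,cv2.COLOR_RGB2HSV)
m=(L[...,2]>.011)&(L[...,2]<.027)&(abs(L[...,0])<.045)&(L[...,1]<.2)&(L[...,1]>-.1)&(hsv[...,2]<110)
for nm,lo,hi in [("+y part",.03,.2),("-y",-.1,-.025)]:
    k=m&(L[...,1]>lo)&(L[...,1]<hi); Q=L[k]
    print(nm,k.sum(),"h",np.percentile(Q[:,2],[10,50,90]).round(4),"x",np.percentile(Q[:,0],[2,50,98]).round(4),"y",np.percentile(Q[:,1],[0.5,2,98,99.5]).round(4))
for y0 in [.04,.06,.08,.1,.12,.13]:
    k=m&(abs(L[...,1]-y0)<.006); print(y0,np.percentile(L[k][:,0],[2,98]).round(4),np.median(L[k][:,2]).round(4))
# bed cork height and underside check
k=(hsv[...,1]>60)&(L[...,1]>-.06)&(L[...,1]<.09)&(L[...,0]>.026)&(L[...,0]<.036)&(abs(L[...,1])>.02); print("bed h",np.median(L[k][:,2]))
nb=X[(X[...,2]>.01)&(X[...,2]<.024)&(u<260)&(v>195)&(v<330)];
E
python3 r.py
```

```text
bed [ 0.56193039 -0.33296548  0.05322105]
+y part 1940 h [0.0156 0.017  0.0186] x [-0.0216  0.003   0.0226] y [0.0303 0.0318 0.1368 0.139 ]
-y 475 h [0.0155 0.0165 0.0175] x [-0.0213  0.0027  0.0227] y [-0.0518 -0.0511 -0.0258 -0.0256]
0.04 [-0.0211  0.0229] 0.017
0.06 [-0.021   0.0227] 0.0173
0.08 [-0.0211  0.0227] 0.0171
0.1 [-0.0221  0.0225] 0.0169
0.12 [-0.0237  0.0214] 0.0167
0.13 [-0.0215  0.0214] 0.017
bed h -0.0009176295082911785
```

```bash
cat >> h.py <<'E'
B=np.array([.5619,-.333,.0532])-.0015*EN
G=B+.0005*EX+.115*EY+.0095*EN-[0,0,.005]
E
python3 - <<'E'
from h import *
print(G,rel(G).round(4),yaw())
# notebook from top camera
im,d,W=snap("top"); X=cloud("top",d,W); hsv=cv2.cvtColor(im,cv2.COLOR_RGB2HSV)
v,u=np.mgrid[0:400,0:640]
g=cv2.inRange(hsv,(60,80,30),(100,255,255))|cv2.inRange(hsv,(0,120,120),(10,255,255))|cv2.inRange(hsv,(170,120,120),(180,255,255))
m=(g>0)&(u>200)&(u<300)&(v>200)&(v<280); 
P=X[m]; print(len(P),np.median(P,0)); r=cv2.minAreaRect((P[:,:2]*1000).astype(np.float32)); print(r)
print([(r["conf"],towv("top",r["centre"],W)) for r in spot_point("top","notebook")[:1]])
E
```

```text
[ 0.60830724 -0.22773583  0.05562106] [ 0.0393 -0.1327  0.2734] -25.26449299509338
4281 [nan nan nan]
((412.1231689453125, -72.80154418945312), (287.1424255371094, 277.1742248535156), 13.801867485046387)
[(0.97, array([ 0.45883466, -0.01791915,  0.00132283]))]
```

Request:
step_arm([
  [0.004,-0.014,0],
  [0.009,-0.029,0],
  [0.013,-0.044,0],
  [0.018,-0.059,0],
  [0.022,-0.074,0],
  [0.026,-0.089,0.03],
  [0.031,-0.104,0.07],
  [0.035,-0.119,0.11],
  [0.0393,-0.1327,0.15],
  [0.0393,-0.1327,0.173],
  [0.0393,-0.1327,0.173],
  [0.0393,-0.1327,0.173],
], hand=[0,0,0,0,0,0,0,0,0,0,0,0], roll=[-10,-20,-30,-40,-50,-60,-70,-80,-90,-90,-90,-90])

```text
clock: 13.22
eef_pos: [0.6096, -0.229, 0.1589]
orientation: [0.845, 0.535, 0.0, 0.001]
wrist_force: [-0.5, 0.3, 0.8]
width: 0.0943
grip_force: 0.0
```

```bash
python3 - <<'E'
from h import *
print(read_state()["qpos"],yaw(),rel(G).round(4))
im,d,W=snap("top"); X=cloud("top",d,W); hsv=cv2.cvtColor(im,cv2.COLOR_RGB2HSV)
v,u=np.mgrid[0:400,0:640]
g=cv2.inRange(hsv,(60,80,30),(100,255,255))|cv2.inRange(hsv,(0,120,120),(10,255,255))|cv2.inRange(hsv,(170,120,120),(180,255,255))
m=((g>0)&(u>200)&(u<300)&(v>200)&(v<280)&(X[...,2]>.008)&(X[...,2]<.026)).astype(np.uint8); m=cv2.morphologyEx(m,cv2.MORPH_OPEN,np.ones((3,3)))
n,lab,st,_=cv2.connectedComponentsWithStats(cv2.morphologyEx(m,cv2.MORPH_CLOSE,np.ones((7,7)))); k=1+st[1:,4].argmax()
P=X[(lab==k)&(m>0)]; print(len(P),np.median(P,0)); print(cv2.minAreaRect((P[:,:2]*1000).astype(np.float32)))
im,d,W=snap("wrist","w5"); np.savez("w.npz",im=im,d=d,W=W)
for l in ["remote","notebook","tape_measure"]:
    for r in spot_point("wrist",l)[:2]: p=towv("wrist",r["centre"],W); print(l,round(r["conf"],2),p.round(4))
E
python3 r.py
```

```text
[-4.46285466e-01  3.20593457e-01  1.16361601e+00 -5.41437243e-05
  1.65574270e+00 -4.85057487e-03] 64.70737518203185 [ 0.0006 -0.0019  0.1033]
626 [0.49367503 0.05670994 0.01586736]
((465.5236511230469, 30.700977325439453), (127.49934387207031, 111.55059051513672), 7.6176347732543945)
remote 0.66 [ 0.5801 -0.2914  0.0492]
notebook 0.89 [ 0.4613 -0.0172 -0.0005]
bed [ 0.56193039 -0.33296548  0.05322105]
+y part 4267 h [0.0162 0.0175 0.0188] x [-0.0224  0.0019  0.0214] y [0.0307 0.0325 0.1386 0.1402]Traceback (most recent call last):
  File "r.py", line 10, in <module>
    print(nm,k.sum(),"h",np.percentile(Q[:,2],[10,50,90]).round(4),"x",np.percentile(Q[:,0],[2,50,98]).round(4),"y",np.percentile(Q[:,1],[0.5,2,98,99.5]).round(4))
                         ~~~~~~~~~~~~~^^^^^^^^^^^^^^^^^^^
    return _quantile_unchecked(
        a, q, axis, out, overwrite_input, method, keepdims, weights)
    return _ureduce(a,
                    func=_quantile_ureduce_func,
    ...<5 lines>...
                    overwrite_input=overwrite_input,
                    method=method)
    r = func(a, **kwargs)
    result = _quantile(arr,
                       quantiles=q,
    ...<2 lines>...
                       out=out,
                       weights=wgt)
    slices_having_nans = np.isnan(arr[-1, ...])
                                  ~~~^^^^^^^^^
IndexError: index -1 is out of bounds for axis 0 with size 0
```

View pics/w5.png

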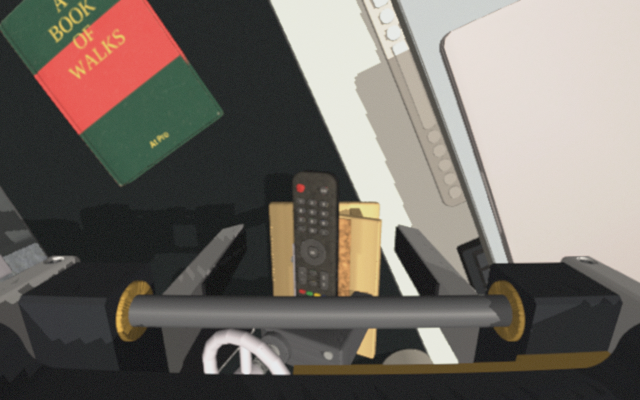

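Request:
step_arm([
  [0.0,-0.002,0.04],
  [0.0,-0.002,0.075],
  [0.0,-0.002,0.095],
  [0.0,-0.002,0.103],
  [0.0,-0.002,0.103],
  [0.0,-0.002,0.103],
  [0.0,-0.002,0.103],
  [0.0,-0.002,0.103],
  [0.0,-0.002,0.103],
  [0.0,-0.002,0.103],
  [0.0,-0.002,0.103],
], hand=[0,0,0,0,0,100,150,255,255,255,255], roll=[0,0,0,0,0,0,0,0,0,0,0], squeeze=40)

```text
clock: 14.85
eef_pos: [0.6076, -0.2278, 0.0547]
orientation: [0.845, 0.535, 0.0, 0.0]
wrist_force: [1.1, -0.7, 0.3]
width: 0.0375
grip_force: 0.4
```

Run:
```python
from h import *
s=read_state(); print(rel(G).round(4),s["wrist_force"],s["width"],s["grip_force"])
im=cv2.imread("pics/top0.png")[:,:,::-1].copy(); hsv=cv2.cvtColor(im,cv2.COLOR_RGB2HSV)
W=np.array(get_calibration("top")["world_to_cam"])
g=cv2.inRange(hsv,(45,70,40),(100,255,255))|cv2.inRange(hsv,(0,120,120),(10,255,255))|cv2.inRange(hsv,(170,120,120),(180,255,255))
g[:, :205]=0; g[:,300:]=0; g[:200]=0; g[285:]=0
g=cv2.morphologyEx(g,cv2.MORPH_CLOSE,np.ones((7,7))); n,lab,st,_=cv2.connectedComponentsWithStats(g); k=1+st[1:,4].argmax(); print(st[k])
# intersect rays with z=.016
R1=cloud("top",np.ones((400,640)),W); C=np.linalg.inv(W)[:3,3]; D=R1-C
P=(C+D*((.016-C[2])/D[...,2])[...,None])[lab==k][:,:2]
print(cv2.minAreaRect((P*1000).astype(np.float32)))
```

```text
[ 0.0004  0.0006 -0.001 ] [ 1.07177328 -0.73594786  0.25909768] 0.0375276037716692 0.43659893330186605
[ 215  212   71   55 3044]
((461.6014099121094, -18.93999481201172), (149.22267150878906, 209.139404296875), 6.960518836975098)
```

Run:
```python
from h import *
im,d,W=snap("wrist","w6"); np.savez("w.npz",im=im,d=d,W=W)
for r in spot_point("wrist","remote")[:2]: p=towv("wrist",r["centre"],W); print(round(r["conf"],2),p.round(4))
i2,_,_=snap("side"); cv2.imwrite("pics/c6.png",np.vstack([im[:,:,::-1],cv2.resize(i2[150:275,220:420,::-1],(640,400))])[:,:,:][::1])
s=read_state(); print(s["width"],s["grip_force"])
a=cv2.imread("pics/c6.png"); cv2.imwrite("pics/c6.png",cv2.resize(a,(480,600)))
```

```text
0.77 [ 0.5746 -0.2937  0.0478]
0.025527824095741482 0.7354078843491152
```

View pics/c6.png

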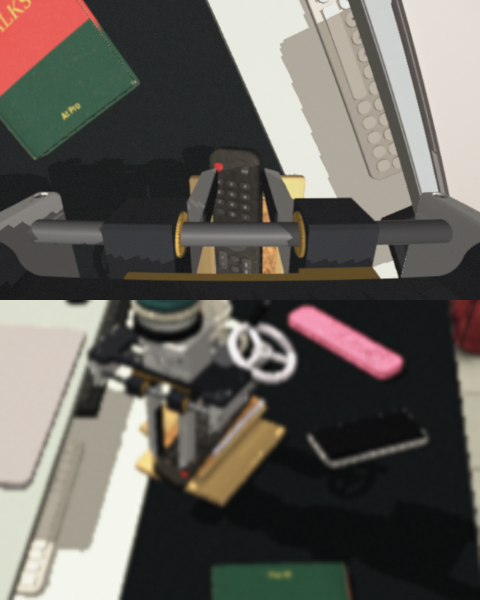

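Run:
```python
from h import *
z=np.load("w.npz"); im,d,W=z["im"],z["d"],z["W"]; X=cloud("wrist",d,W)
h=np.array([np.cos(YW),np.sin(YW),0]); O=B
for a,b in [(.128,.138),(.112,.12),(.09,.1),(.075,.085)]:
    Y=(X-O)@EY; hx=(X-O)@h; hz=X[...,2]; m=(Y>a)&(Y<b)&(abs(hx)<.05)&(hz<.12)
    print(a,b)
    for lo in np.arange(-.045,.045,.006):
        k=m&(hx>=lo)&(hx<lo+.006)
        if k.sum()>2: print("  %.3f z %.3f n%d v%d"%(lo+.003,np.median(hz[k]),k.sum(),np.median(im[k].max(-1))),end=";")
    print()
s=read_state();print(s["clock"],s["width"],s["grip_force"],s["wrist_force"],s["ft_torque"])
```

```text
0.128 0.138
  -0.042 z 0.001 n84 v41;  -0.036 z 0.001 n86 v41;  -0.030 z 0.001 n162 v43;  -0.024 z 0.060 n220 v66;  -0.018 z 0.063 n218 v67;  -0.012 z 0.066 n227 v67;  -0.006 z 0.069 n250 v70;  -0.000 z 0.072 n248 v69;  0.006 z 0.074 n267 v65;  0.012 z 0.066 n187 v41;  0.018 z 0.001 n83 v41;  0.024 z 0.001 n89 v43;  0.030 z -0.003 n78 v216;  0.036 z -0.003 n83 v234;  0.042 z -0.003 n80 v234;
0.112 0.12
  -0.042 z 0.000 n63 v31;  -0.036 z 0.000 n5 v37;  -0.024 z 0.091 n212 v27;  -0.018 z 0.064 n105 v55;  -0.012 z 0.067 n130 v53;  -0.006 z 0.070 n108 v55;  -0.000 z 0.074 n128 v58;  0.006 z 0.076 n124 v57;  0.012 z 0.085 n243 v29;  0.018 z 0.000 n28 v40;  0.024 z 0.001 n64 v41;  0.030 z 0.001 n65 v41;  0.036 z 0.001 n58 v88;  0.042 z -0.003 n62 v234;
0.09 0.1
  -0.024 z 0.062 n96 v64;  -0.018 z 0.064 n120 v55;  -0.012 z 0.068 n128 v65;  -0.006 z 0.070 n127 v53;  -0.000 z 0.074 n140 v63;  0.006 z 0.076 n142 v55;  0.012 z 0.069 n106 v43;  0.018 z 0.060 n34 v151;  0.036 z 0.001 n9 v63;  0.042 z 0.006 n98 v110;
0.075 0.085
  -0.030 z 0.059 n41 v56;  -0.024 z 0.062 n102 v60;  -0.018 z 0.064 n109 v55;  -0.012 z 0.068 n108 v62;  -0.006 z 0.070 n102 v56;  -0.000 z 0.074 n74 v67;  0.006 z 0.076 n64 v56;  0.012 z 0.069 n82 v44;  0.018 z 0.062 n97 v187;
15.0 0.025527824095741482 0.7354078843491152 [ 2.59884867 -0.36206764  0.77814559] [ 0.07727255 -0.38384924  0.04366448]
```

```bash
cat > k.py <<'E'
from h import *
s=read_state(); print(s["clock"],s["width"],s["grip_force"],s["wrist_force"])
im,d,W=snap("wrist","w7"); np.savez("w.npz",im=im,d=d,W=W); X=cloud("wrist",d,W)
L=R.from_quat(s["orientation"]).inv().apply((X-s["eef_pos"]).reshape(-1,3)).reshape(X.shape)
for x0 in [-.008,-.004,0,.004,.008,.014,.022]:
    print("toolx",x0,end=": ")
    for y0 in np.arange(-.04,.041,.005):
        k=(abs(L[...,0]-x0)<.002)&(abs(L[...,1]-y0)<.0025)
        if k.sum()>1: print("%d:%d..%d"%(y0*1000,np.percentile(L[k][:,2],5)*1000,np.percentile(L[k][:,2],95)*1000),end=" ")
    print()
cv2.imwrite("pics/c7.png",cv2.resize(im[180:400,170:460,::-1],(725,550)))
E
python3 k.py
```

```text
15.0 0.025527824095741482 0.7354078843491152 [ 2.59884867 -0.36206764  0.77814559]
toolx -0.008: -15:-106..-10 -10:-13..-10 -5:-17..-12 0:-19..-16 4:-20..-17 9:-56..-12 14:-106..53 19:53..55 24:53..55 29:53..55 34:53..55 39:53..55 
toolx -0.004: -30:-1..0 -15:-109..-18 -10:-13..-10 -5:-16..-12 0:-18..-15 4:-20..-17 9:-66..-11 14:-110..53 19:53..55 24:53..55 29:53..55 34:53..55 39:52..55 
toolx 0: -30:-1..0 -15:-113..-17 -10:-14..-11 -5:-17..-12 0:-19..-16 4:-20..-17 9:-72..-12 14:-115..54 19:53..55 24:53..55 29:53..55 34:53..55 39:52..58 
toolx 0.004: -40:53..54 -35:0..1 -30:-2..0 -25:-4..-1 -15:-117..-16 -10:-12..-10 -5:-16..-12 0:-18..-15 4:-20..-17 9:-79..-11 14:-118..54 19:53..55 24:52..55 29:53..55 34:52..55 39:52..59 
toolx 0.008: -40:53..55 -35:0..1 -30:-4..0 -25:-7..-3 -20:-88..-5 -15:-121..-15 -10:-13..-10 -5:-15..-13 0:-18..-15 4:-20..-17 9:-80..-10 14:-121..54 19:-86..54 24:-58..55 29:53..55 34:52..55 39:57..59 
toolx 0.014: -40:53..55 -35:0..55 -30:-3..54 -25:-6..54 -20:-7..54 -15:-129..-7 -10:-13..54 -5:-17..54 0:-18..54 4:-19..54 9:-17..54 14:-127..54 19:53..54 24:53..55 29:52..54 34:53..59 39:57..59 
toolx 0.022: -40:-149..54 -35:-148..-133 -30:-148..-1 -25:-148..-3 -20:-148..-5 -15:-147..-8 -10:-148..53 -5:-148..53 0:-148..53 4:-148..54 9:-148..52 14:-147..-127 19:-147..-133 24:-148..-133 29:-148..-133 34:-148..-133 39:-149..58
```

View pics/c7.png

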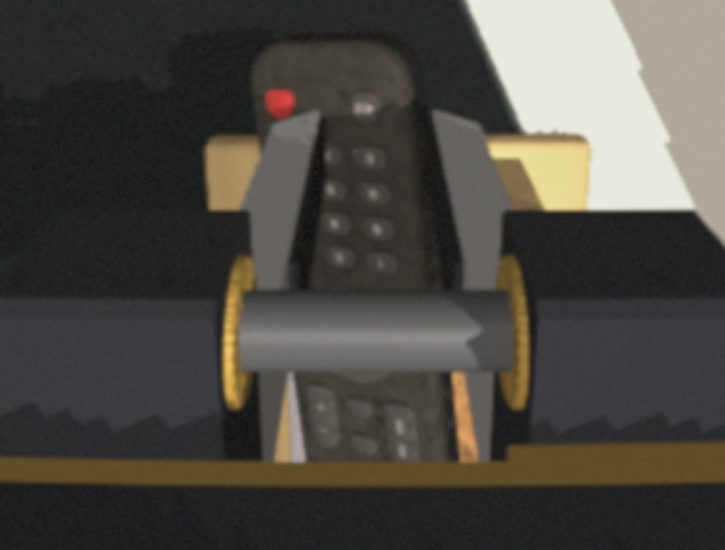

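Run:
```python
from h import *
z=np.load("w.npz"); im,d,W=z["im"],z["d"],z["W"]; s=read_state(); T=R.from_quat(s["orientation"])
print(s["clock"],s["width"],s["grip_force"],s["wrist_force"])
for y in [.0128,-.0128,.025,-.025]:
  for zz in [.014,0,-.012]:
    for x in [-.008,.008]:
      p=s["eef_pos"]+T.apply([x,y,zz]); u=proj("wrist",p,W); print((x,y,zz),((u-[170,180])*2.5).round(), round(d[int(u[1]),int(u[0])]-(W@np.r_[p,1])[2],4))
```

```text
15.05 0.021298114381563628 0.836247592815198 [1.96328542 0.65679919 1.12690557]
(-0.008, 0.0128, 0.014) [420. 140.] -0.0284
(0.008, 0.0128, 0.014) [421.  87.] -0.0255
(-0.008, 0.0128, 0) [423. 159.] -0.0116
(0.008, 0.0128, 0) [424. 103.] -0.0103
(-0.008, 0.0128, -0.012) [426. 177.] -0.0054
(0.008, 0.0128, -0.012) [427. 118.] -0.0026
(-0.008, -0.0128, 0.014) [332. 140.] -0.0257
(0.008, -0.0128, 0.014) [331.  88.] -0.0267
(-0.008, -0.0128, 0) [329. 159.] -0.013
(0.008, -0.0128, 0) [328. 103.] -0.0103
(-0.008, -0.0128, -0.012) [327. 177.] -0.0069
(0.008, -0.0128, -0.012) [326. 119.] 0.0015
(-0.008, 0.025, 0.014) [462. 140.] -0.0501
(0.008, 0.025, 0.014) [464.  87.] 0.0436
(-0.008, 0.025, 0) [468. 159.] -0.0468
(0.008, 0.025, 0) [470. 103.] 0.0569
(-0.008, 0.025, -0.012) [474. 177.] -0.0434
(0.008, 0.025, -0.012) [476. 118.] 0.0698
(-0.008, -0.025, 0.014) [290. 140.] -0.05
(0.008, -0.025, 0.014) [289.  88.] -0.0199
(-0.008, -0.025, 0) [285. 159.] -0.0472
(0.008, -0.025, 0) [283. 103.] -0.0069
(-0.008, -0.025, -0.012) [279. 177.] -0.0444
(0.008, -0.025, -0.012) [277. 119.] 0.011
```

```bash
python3 - <<'E'
from h import *
s=read_state(); T=R.from_quat(s["orientation"]); W=np.array(get_calibration("wrist")["world_to_cam"])
for y in [-.047,.047,.0595]:
  for zz in [.014,0,-.012,-.024]:
    for x in [-.008,.008]:
      p=s["eef_pos"]+T.apply([x,y,zz]); print((x,y,zz),proj("wrist",p,W).round())
E
python3 - <<'E'
import cv2
a=cv2.imread("pics/w5.png"); b=cv2.cvtColor(a,cv2.COLOR_BGR2GRAY)
for r in range(205,262,6): print(r,b[r,205:262:4].tolist(), b[r,380:440:4].tolist())
E
```

```text
(-0.008, -0.047, 0.014) [256. 236.]
(0.008, -0.047, 0.014) [255. 215.]
(-0.008, -0.047, 0) [252. 244.]
(0.008, -0.047, 0) [250. 221.]
(-0.008, -0.047, -0.012) [248. 251.]
(0.008, -0.047, -0.012) [246. 227.]
(-0.008, -0.047, -0.024) [243. 259.]
(0.008, -0.047, -0.024) [241. 234.]
(-0.008, 0.047, 0.014) [385. 236.]
(0.008, 0.047, 0.014) [386. 215.]
(-0.008, 0.047, 0) [389. 243.]
(0.008, 0.047, 0) [391. 221.]
(-0.008, 0.047, -0.012) [393. 251.]
(0.008, 0.047, -0.012) [395. 227.]
(-0.008, 0.047, -0.024) [398. 259.]
(0.008, 0.047, -0.024) [400. 234.]
(-0.008, 0.0595, 0.014) [402. 236.]
(0.008, 0.0595, 0.014) [404. 215.]
(-0.008, 0.0595, 0) [408. 243.]
(0.008, 0.0595, 0) [409. 221.]
(-0.008, 0.0595, -0.012) [413. 251.]
(0.008, 0.0595, -0.012) [415. 227.]
(-0.008, 0.0595, -0.024) [419. 259.]
(0.008, 0.0595, -0.024) [421. 234.]
205 [32, 34, 32, 31, 33, 32, 27, 36, 38, 39, 42, 41, 39, 41, 37] [222, 233, 233, 233, 232, 233, 170, 169, 171, 169, 169, 168, 169, 170, 170]
211 [28, 34, 24, 26, 30, 33, 31, 32, 39, 42, 37, 31, 33, 29, 30] [225, 233, 233, 232, 232, 232, 230, 170, 169, 172, 169, 170, 1
[... 433 characters left out ...]
 168]
235 [32, 34, 27, 103, 115, 114, 116, 105, 55, 17, 27, 44, 41, 41, 38] [186, 232, 232, 234, 56, 26, 81, 117, 117, 115, 115, 155, 169, 170, 170]
241 [30, 38, 99, 101, 100, 101, 96, 37, 22, 20, 27, 41, 41, 41, 35] [192, 232, 233, 234, 32, 26, 22, 66, 116, 115, 116, 117, 125, 169, 169]
247 [70, 101, 101, 99, 101, 94, 31, 19, 16, 25, 24, 38, 38, 42, 38] [153, 233, 232, 232, 20, 27, 25, 25, 55, 115, 115, 119, 118, 113, 164]
253 [100, 100, 99, 102, 85, 21, 23, 30, 26, 22, 33, 42, 37, 42, 42] [119, 206, 233, 233, 108, 27, 29, 23, 26, 46, 113, 116, 115, 119, 115]
259 [98, 99, 99, 81, 21, 28, 29, 20, 23, 27, 38, 35, 42, 44, 41] [100, 60, 231, 233, 233, 63, 23, 26, 27, 29, 38, 108, 114, 117, 116]
```

Request:
step_arm([
  [0,0,0],
  [0,0,0],
  [0,0,-0.01],
  [0,0,-0.04],
  [0,0,-0.08],
  [0,0,-0.1],
  [0,0,-0.1],
  [0,0,-0.1],
], hand=[0,0,0,0,0,0,0,0], roll=[0,0,0,0,0,0,0,0])

```text
clock: 16.05
eef_pos: [0.6069, -0.2276, 0.1537]
orientation: [0.845, 0.535, -0.0, -0.001]
wrist_force: [-0.6, 0.5, -0.5]
width: 0.0934
grip_force: 0.0
```

```bash
sed -i 's/("-y",-.1,-.025)//' r.py
python3 - <<'E'
from h import *
print(tip_reach, tip_reach() if callable(tip_reach) else "")
s=read_state()
im,d,W=snap("wrist"); np.savez("w.npz",im=im,d=d,W=W); X=cloud("wrist",d,W)
L=R.from_quat(s["orientation"]).inv().apply((X-s["eef_pos"]).reshape(-1,3)).reshape(X.shape)
for sg in [1,-1]:
    k=(sg*L[...,1]>.044)&(sg*L[...,1]<.062)&(abs(L[...,0])<.012)&(L[...,2]<.04)&(L[...,2]>-.1); print(sg,k.sum(),np.percentile(L[k][:,2],[90,97,99.5]).round(4), np.percentile(L[k][:,0],[2,98]).round(4))
for r in spot_point("wrist","remote")[:2]: p=towv("wrist",r["centre"],W); print(round(r["conf"],2),p.round(4))
E
python3 r.py
```

```text
0.014 
1 3263 [-0.0283 -0.0187 -0.0141] [-0.0069  0.011 ]
-1 3262 [-0.0287 -0.019  -0.0142] [-0.0067  0.0112]
0.92 [ 0.5782 -0.2896  0.0525]
bed [ 0.56193039 -0.33296548  0.05322105]
+y part 4510 h [0.0162 0.0174 0.0189] x [-0.0306 -0.0031  0.0217] y [0.0307 0.0325 0.141  0.1433]
0.04 [-0.0206  0.0242] 0.0174
0.06 [-0.0235  0.0208] 0.0177
0.08 [-0.0269  0.0176] 0.0172
0.1 [-0.0295  0.0144] 0.0177
0.12 [-0.033   0.0112] 0.0174
0.13 [-0.0339  0.0098] 0.0173
bed h -0.000884715017265411
```

Run:
```python
from h import *
B0=np.array([.5619,-.333,.0532]); c=B0+.115*EY-.010*EX+.008*EN; print("centre",c)
g=c.copy(); g[2]=.025; print(rel(g).round(4),yaw())
u=EY-.155*EX; u/=np.linalg.norm(u); print("axis",u,np.degrees(np.arctan2(u[1],u[0])))
```

```text
centre [ 0.59975941 -0.22369529  0.05605392]
[ 0.0005 -0.0073  0.1277] 64.7237033802172
axis [ 0.29762173  0.95235631 -0.06662409] 72.64540609783802
```

Request:
step_arm([
  [0.0,-0.007,0.05],
  [0.0,-0.007,0.09],
  [0.0,-0.007,0.115],
  [0.0,-0.007,0.128],
  [0.0,-0.007,0.128],
  [0.0,-0.007,0.128],
  [0.0,-0.007,0.128],
  [0.0,-0.007,0.128],
  [0.0,-0.007,0.128],
  [0.0,-0.007,0.128],
  [0.0,-0.007,0.128],
  [0.0,-0.007,0.128],
], hand=[0,0,0,0,0,255,255,255,255,255,255,255], roll=[-8,-8,-8,-8,-8,-8,-8,-8,-8,-8,-8,-8], squeeze=25)

```text
clock: 17.65
eef_pos: [0.6009, -0.2247, 0.0268]
orientation: [0.805, 0.593, -0.0, -0.0]
wrist_force: [-1.1, 0.2, 1.7]
width: 0.0456
grip_force: 24.9
```

```bash
cat > q.py <<'E'
from h import *
s=read_state(); print(s["clock"],s["eef_pos"],yaw(),s["width"],s["grip_force"],s["wrist_force"])
im,d,W=snap("wrist"); X=cloud("wrist",d,W); hsv=cv2.cvtColor(im,cv2.COLOR_RGB2HSV)
L=R.from_quat(s["orientation"]).inv().apply((X-s["eef_pos"]).reshape(-1,3)).reshape(X.shape)
m=(abs(L[...,1])<.022)&(L[...,0]>-.08)&(L[...,0]<.04)&(L[...,2]<-.015)&(L[...,2]>-.075)&(hsv[...,2]<110)
Q=L[m]; A=np.c_[Q[:,:2],np.ones(len(Q))]; c=np.linalg.lstsq(A,Q[:,2],rcond=None)[0]
for _ in range(3): k=abs(A@c-Q[:,2])<.004; c=np.linalg.lstsq(A[k],Q[k][:,2],rcond=None)[0]
print(len(Q),k.sum(),"dz/dx %.3f dz/dy %.3f z0 %.4f"%tuple(c),"x ext",np.percentile(Q[k][:,0],[1,99]).round(4),"y",np.percentile(Q[k][:,1],[1,99]).round(4))
E
python3 q.py
```

```text
17.65 [ 0.60090026 -0.22469275  0.02675108] 72.72301095429084 0.045622827845651914 24.900667411424422 [-1.10472499  0.17780113  1.71490817]
9186 8462 dz/dx 0.075 dz/dy -0.464 z0 -0.0404 x ext [-0.0701  0.0282] y [-0.0215  0.0181]
```

Request:
step_arm([
  [0,0,0],
  [0,0,0],
  [0,0,-0.003],
  [0.01,0,-0.003],
  [0.025,0,-0.003],
  [0.04,0,-0.003],
  [0.055,0,-0.003],
  [0.07,0,-0.003],
  [0.08,0,-0.005],
  [0.08,0,-0.005],
], hand=[255,255,255,255,255,255,255,255,255,255], roll=[0,0,0,0,0,0,0,0,0,0], squeeze=45)

```text
clock: 18.95
eef_pos: [0.6253, -0.1476, 0.032]
orientation: [0.805, 0.593, 0.0, 0.0]
wrist_force: [0.4, 0.0, -0.1]
width: 0.0451
grip_force: 44.8
```

```bash
python3 q.py
```

```text
18.95 [ 0.62532564 -0.14760888  0.03201125] 72.79933275495432 0.045072751415627804 44.84966761412579 [ 0.44674557  0.02704593 -0.13672195]
9194 8404 dz/dx 0.050 dz/dy -0.465 z0 -0.0404 x ext [-0.0713  0.0281] y [-0.0216  0.0181]
```

Run:
```python
from h import *
print(rel([.4527,.05,.032]).round(4), rel([.4527,.05,.132]).round(4))
```

```text
[ 0.1383 -0.2234 -0.0003] [ 0.1382 -0.2233 -0.1003]
```

Request:
step_arm([
  [0.015,0,-0.01],
  [0.035,0,-0.035],
  [0.05,-0.01,-0.065],
  [0.06,-0.04,-0.09],
  [0.075,-0.075,-0.1],
  [0.09,-0.11,-0.1],
  [0.105,-0.145,-0.1],
  [0.12,-0.18,-0.1],
  [0.13,-0.205,-0.1],
  [0.138,-0.223,-0.1],
  [0.138,-0.223,-0.08],
  [0.138,-0.223,-0.05],
  [0.138,-0.223,-0.03],
  [0.138,-0.223,-0.03],
  [0.138,-0.223,-0.03],
], hand=[255,255,255,255,255,255,255,255,255,255,255,255,255,255,255], roll=[0,0,0,-3,-6,-9,-12,-15,-18,-21,-24,-24,-24,-24,-24], squeeze=45)

```text
clock: 20.88
eef_pos: [0.4538, 0.0496, 0.0629]
orientation: [0.664, 0.747, 0.001, 0.001]
wrist_force: [0.0, -0.7, -1.6]
width: 0.045
grip_force: 44.8
```

```bash
python3 q.py
python3 - <<'E'
from h import *
print(rel([.4527,.05,.032]).round(4))
im,d,W=snap("wrist","w9"); X=cloud("wrist",d,W)
for l in ["remote","notebook"]:
    for r in spot_point("wrist",l)[:2]: p=towv("wrist",r["centre"],W); print(l,round(r["conf"],2),p.round(4))
E
```

```text
20.875 [0.45382771 0.04961797 0.06286095] 96.73209983828716 0.04495456613562412 44.84903950300577 [ 0.00796653 -0.67721035 -1.60632535]
9331 8464 dz/dx 0.050 dz/dy -0.466 z0 -0.0402 x ext [-0.0713  0.028 ] y [-0.0215  0.0185]
[ 0.0006 -0.0014  0.0311]
remote 0.67 [ 0.4601 -0.0157  0.0881]
```

View pics/w9.png

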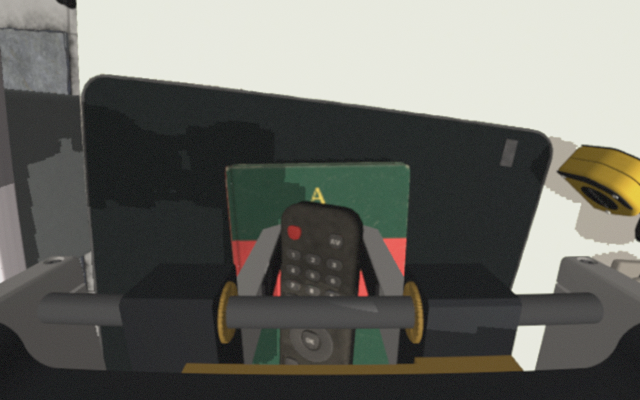

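Request:
step_arm([
  [0,-0.004,0.012],
  [0,-0.005,0.022],
  [0,-0.005,0.028],
  [0,-0.005,0.03],
  [0,-0.005,0.03],
  [0,-0.005,0.03],
  [0,-0.005,0.03],
  [0,-0.005,0.03],
  [0,-0.005,0.03],
  [0,-0.005,0.03],
  [0,-0.005,0.02],
  [0,-0.005,0.0],
], hand=[255,255,255,255,255,110,70,30,0,0,0,0], roll=[0,0,0,0,0,0,0,0,0,0,0,0])

```text
clock: 22.58
eef_pos: [0.4472, 0.049, 0.0617]
orientation: [0.664, 0.747, -0.001, -0.001]
wrist_force: [0.3, 0.9, 1.1]
width: 0.094
grip_force: 0.0
```

```bash
cat > n.py <<'E'
from h import *
s=read_state(); print(s["clock"],s["eef_pos"],yaw(),s["width"],s["wrist_force"])
im,d,W=snap("wrist"); X=cloud("wrist",d,W); hsv=cv2.cvtColor(im,cv2.COLOR_RGB2HSV)
L=R.from_quat(s["orientation"]).inv().apply((X-s["eef_pos"]).reshape(-1,3)).reshape(X.shape)
m=(X[...,2]>.026)&(X[...,2]<.05)&(abs(L[...,1])<.042)&(L[...,0]<.05)&(L[...,0]>-.15)&(hsv[...,2]<110)
Q=X[m]; A=np.c_[Q[:,:2],np.ones(len(Q))]; c=np.linalg.lstsq(A,Q[:,2],rcond=None)[0]
r=cv2.minAreaRect((Q[:,:2]*1000).astype(np.float32)); print(len(Q),"slopes",c[:2].round(3),"z",np.percentile(Q[:,2],[5,50,95]).round(4),r)
print("tool x ext",np.percentile(L[m][:,0],[1,99.5]).round(4),"y",np.percentile(L[m][:,1],[1,99]).round(4))
for cam in ["wrist","top","side"]:
    if cam!="wrist": snap(cam)
    for l in ["remote","notebook"]:
        for q in spot_point(cam,l)[:2]: p=towv(cam,q["centre"],W if cam=="wrist" else None); print(cam,l,round(q["conf"],2),p.round(4))
E
python3 n.py
```

```text
22.575 [0.44722834 0.04901578 0.06169992] 96.7259517630793 0.09397088677205477 [0.27144466 0.87494114 1.12123506]
7824 slopes [0.001 0.001] z [0.0327 0.034  0.0357] ((457.15875244140625, -4.0076446533203125), (46.637332916259766, 164.39657592773438), 6.086671352386475)
tool x ext [-0.1335  0.0279] y [-0.0184  0.0262]
wrist remote 0.93 [ 0.4558 -0.017   0.0161]
top remote 0.68 [ 0.4559 -0.0183  0.0209]
top remote 0.64 [ 0.4059 -0.5808 -0.0015]
top notebook 0.68 [ 0.4629 -0.0172  0.002 ]
side remote 0.69 [ 0.461  -0.0208  0.0176]
side remote 0.59 [ 0.376  -0.3666  0.0025]
```

Request:
step_arm([
  [0,0,-0.05],
  [0,0,-0.1],
  [0,0.0,-0.16],
  [0,0.0,-0.22],
  [-0.03,-0.02,-0.25],
  [-0.06,-0.04,-0.25],
  [-0.06,-0.04,-0.25],
  [-0.06,-0.04,-0.25],
], hand=[0,0,0,0,0,0,0,0], roll=[0,0,0,0,0,0,0,0])

```text
clock: 24.02
eef_pos: [0.4153, -0.0148, 0.3109]
orientation: [0.664, 0.747, -0.0, -0.001]
wrist_force: [1.3, 0.3, -0.2]
width: 0.0937
grip_force: 0.0
```

Run:
```python
from h import *
im,d,W=snap("wrist"); i2,_,_=snap("top"); i3,_,_=snap("side")
for cam in ["top","side","wrist"]:
    for l in ["wheel_center","crank","remote","notebook","mug","phone","tape_measure"]:
        for r in spot_point(cam,l)[:1]:
            p=towv(cam,r["centre"],W if cam=="wrist" else None); q=(p-WC)@np.c_[EX,EY,EN]; print(cam,l,round(r["conf"],2),p.round(3),q.round(4) if l in("crank","wheel_center") else "")
cv2.imwrite("pics/fin.png",np.vstack([im[:,:,::-1],cv2.resize(np.hstack([i2[130:290,190:450],i3[130:340,220:440][:160]])[:,:,::-1],(640,213))])[:600])
```

```text
top wheel_center 0.55 [ 0.504 -0.308  0.192] [ 0.0033 -0.002   0.0125]
top crank 0.7 [ 0.521 -0.339  0.205] [ 0.0358 -0.0232  0.0121]
top remote 0.94 [ 0.407 -0.581 -0.   ] 
top notebook 0.89 [ 0.461 -0.017  0.001] 
top mug 0.79 [ 0.594 -0.517  0.004] 
top phone 0.67 [ 0.37  -0.372 -0.003] 
top tape_measure 0.68 [ 0.504 -0.307  0.191] 
side wheel_center 0.86 [ 0.503 -0.302  0.192] [0.0001 0.003  0.0141]
side crank 0.92 [ 0.521 -0.34   0.202] [ 0.0343 -0.0238  0.0089]
side remote 0.71 [ 0.459 -0.019  0.015] 
side mug 0.95 [ 0.591 -0.516 -0.001] 
side phone 0.69 [ 0.378 -0.368  0.002] 
side tape_measure 0.63 [0.692 0.103 0.001] 
wrist remote 0.61 [ 0.458 -0.018  0.016] 
wrist phone 0.73 [ 0.371 -0.37  -0.   ] 
wrist tape_measure 0.6 [ 0.692  0.1   -0.006]
```

View pics/fin.png

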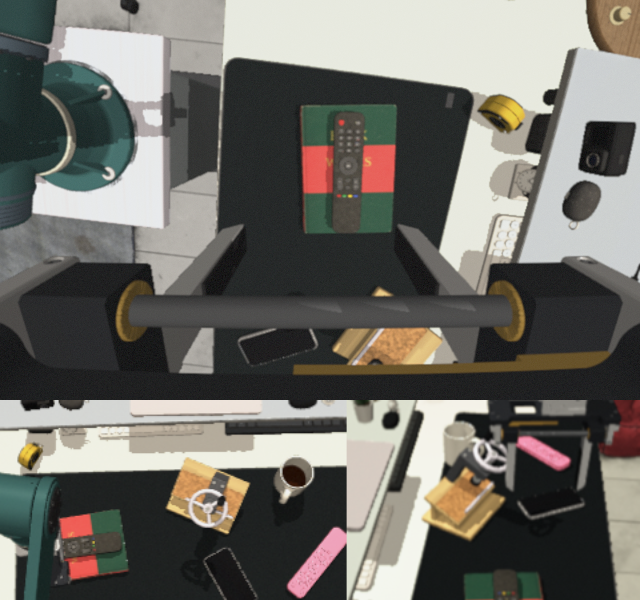

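```bash
python3 -c "
from station import *
print(sign_off())"
```

```text
the job is handed in; nothing more can be done
None
```

The handwheel is screwed out to its stop (measured at about 11.96 of 12 rad). The remote lies flat and face up, within about 5 mm of the notebook's centre, and the mug, phone and tape measure are where they stood. With the wheel already open, a first grip attempt turned the remote a few degrees on the bed, because the fingertips stood about 28 mm higher than stated. I then regripped it, took it out and handed the job in at about 24 s.

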